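Load a hex bar into a drilling jig, slotted flat up, under the sprung hold-down

ROBOT

A 6-joint arm with a two-finger parallel gripper is mounted at the origin on the work surface. World frame = base frame: x ahead of the robot, y to its left, z up, the work surface at z = 0. Lengths are in m, angles in rad, forces in N, time in s.
With the tool pointing down it reaches from about 0.375 to 0.975 m from the base axis. Payload 3.8 kg.
Tool frame: the origin (TCP) lies where the fingers leave the gripper's body, on its centre line; the fingertips stand 73 mm ahead of it and the grasp point (between the pads) lies 54 mm ahead of it; z points along the fingers, y is the line along which they close (so a half turn about z gives the same grasp; the last joint's range is limited). The gripper opens to 85 mm and grips with 20 to 120 N. Pads are 22 mm wide; open, the fingers measure 114 mm over their backs; the gripper's body (76 mm by 85 mm) begins 54 mm behind the grasp point. The pads swing forward as they close: fully open they stand 13 mm farther back than shut.
Start: joints at [-1.177, 0.264, 1.604, -0, 1.274, -0.037], TCP at [0.282, -0.613, 0.304] pointing down, gripper open.
Joint ranges: [-2.63, 2.63], [-0.94, 2.18], [0.31, 2.57], [-1.31, 4.45], [0, 2.66], [-2.55, 2.55]. Speed limits (rad/s): [2.57, 2.57, 3.14, 3.14, 3.14, 3.14].

INTERFACE

Orientations are given as a rotation vector (axis times angle).
In Python, from workcell import read_state, viewer, bot gives the robot as it stands.
- The arm moves only by the tool jog_arm, never from a script. Its argument "increments" is a list that holds one entry, the list of rows, each a list of 7 numbers: the shift along the tool's x, y, z in units of 30 mm (1.0 is 30 mm), then the turn, a rotation vector about the tool's x, y, z in units of 6 degrees (1.0 is 6 degrees), then the opening, from -1 (shut) to 1 (fully open). A call has exactly 5 rows; each row shifts and turns the commanded pose from where the row before left it, along the tool's axes as they then stand; what a row does not reach is not made up. A row lasts 1/12 s, in which the tool goes at most 41.7 mm and 7.16 degrees, less where a joint would pass 70% of its speed; a pose out of reach is approached as far as the arm can. A call is refused whole if a number of a shift passes 1 or a number of a turn 1, either way. A call with a gripper value outside its range is refused whole. The fingers move at their own pace and stop on an object; "force" is the grip in N (left out, the last holds). Time passes only in rows, so rows that do not move let the fingers close, or fill a call up. It gives the time, the measured TCP pose, the force, the opening and the grip force at its end, in the units of the state.
- read_state(): the state, without advancing time (a new reading comes with each control period).
- viewer.read_camera(name): name is "scene" or "top"; returns (picture, depth): 384x512x3 uint8, blue, green, red; 384x512 float32, m along the optical axis (not along the pixel's ray), 0 where there is no reading.
- viewer.camera_params(name): a dict with "fx", "fy", "cx", "cy" (pixels), "R" (3x3) and "t" (3): a world point X has camera coordinates R X + t. Camera axes: x right, y down, z forward; pixel columns grow to the right and rows downward; lengths in m; the calibration is good to about 2 mm. A picture is of the moment at which its call begins. camera_params takes no time and is no camera call.
- bot.finish_job(): hands the job in; it is judged then, once.
The state is a dict: "time": time; "q": joint angles; "joint_vel": joint speeds; "joint_torque": joint torques, N m; "tool_pos": TCP position; "tcp_rot": TCP orientation; "wrist_force": force on the tool from outside, world axes, zero at the start; "torque": the same for the moment, N m; "width": opening from 0.0 (shut) to 1.0 (fully open); "grip_force": force on a finger pad.
Only numpy, scipy, OpenCV 4.12 (cv2) and the standard library are available. Lean on these libraries where they do the work, as an engineer would, in place of code of your own. Each camera call takes 0.05 s, during which the arm holds its last target. There are 200 camera calls.

TASK

Take the hexagonal aluminium bar from the timber rest, roll it by one facet so that the flat with the slot and holes in it faces straight up, and lay it in the two seats of the drilling jig, slid lengthwise under the sprung hold-down arm until its end is up against the stop. Let go and leave it there, held down by the arm, and do not disturb the cup or the spanner.

Things in the scene. Friction and masses are not known exactly. Their poses are not given: they have to be found in the camera images.
- bar_mid (a point): centre of the loose bare aluminium hexagonal bar: 200 mm long, 42 mm across flats (48.5 across corners, flats 24 wide), 0.3 to 0.6 kg, both ends alike. x along its length, z square out of its one marked flat. At the start it lies on a flat, centre 63 mm above the bench, marked flat looking 60 degrees from straight up to one side. A gripper tilted 30 degrees sideways pinches a pair of slanted flats
- slot_mid (a point): middle of the bar's marked flat, 21 mm from the bar's centre; same axes as the bar. This flat alone has a dark slot 9 mm wide, 93 mm long, along its middle, with a dark round hole near each end of the bar
- rest: timber rest fixed to the bench, on which the bar starts: board 150 x 110 x 12 mm with two cleats across it, 18 mm wide (along x), 90 mm long, tops 42 mm above the bench, centred at x = -60 and +60 mm; between them fingers have room down to the board. Origin under its centre; the bar lies across both cleats, roughly along x
- jig: grey drilling jig fixed to the bench. Origin on the bench, x along the bar's final direction, towards the stop and arm. Base plate x -115 to 185 mm, 100 wide, 12 thick. Two flat seats, tops 52 mm above the bench, at x = -101 to -83 and 40 to 90 mm; fingers have room between them down to the plate. Each seat has side lips 8 mm high, 44 mm apart inside (y = -22 to 22), 66 over all
- jig_home (a point): where the bar's centre is when fully home in the jig, end against the stop (x = 2, y = 0, z = 73 mm in the jig's frame); axes of the jig. Either end of the bar may lead
- jig_stop (a point): middle of the face of the stop, an aluminium block 50 mm wide, at x = 102 mm in the jig's frame, its top 82 mm above the bench; the bar's end comes up against it
- holddown (a joint): angle of the jig's steel sprung hold-down arm, rad: 0 when down and empty, about 0.1 with the bar under it, limit 0.7. A spring presses it down with about 2 to 4 N at its nose. Hinge behind the stop, at x = 155, z = 60 mm in the jig's frame; the arm is 28 mm wide
- holddown_tip (a point): underside of the arm's rounded nose: x = 88, z = 87 mm in the jig's frame when down, 7 mm lower than the top of a seated bar (94 mm). From the nose a lead-in lip rises at 35 degrees away from the stop, its end at x = 64, z = 103 mm, so a bar end pushed along x beneath it lifts the arm
- cup: bystander: white plastic parts cup, 96 mm across, 75 mm high, standing on the bench, origin at the centre of its underside
- spanner: bystander: spanner 180 mm long lying on the bench

How it is judged:
By the outcome, as a careful person would: the job done as asked, in the order asked, and still so for the second after the job is handed in, with the robot touching nothing.
It also fails if it takes over 35 s, if anything falls off the work surface, if the arm or the gripper's body presses on something with over 40 N, if the wrist force passes 120 N, or if a joint passes its speed limit or range.

## Working session

There is one attempt and no reset: what is moved stays moved. The work goes in short steps, Python scripts to look and compute and a tool call to move; the robot and the scene stay as the last step left them, time stands still between calls to the robot, and variables do not carry over. Pictures are saved under pics/ and viewed, at most 10 in all, crops included, and the job is handed in when it is done.

Besides the shell and the picture viewer there is one more tool, called after ">>>" as a command line: name --argument value ..., lists and objects as JSON in quotes. jog_arm: Moves the arm, as the interface text tells. Its arguments: {"type":"object","properties":{"increments":{"type":"array","items":{"type":"array","items":{"type":"array","items":{"type":"number"}}}},"force":{"type":"number"}},"required":["increments"]}

```bash
mkdir -p pics; ls; python3 - <<'E'
from workcell import read_state, viewer, bot
import cv2,numpy as np
for n in("scene","top"):
    p,d=viewer.read_camera(n); cv2.imwrite(f"pics/{n}0.png",p); np.save(f"pics/{n}0.npy",d)
    c=viewer.camera_params(n); print(n,c)
print(read_state())
E
```

```text
pics
scene {'fx': 395.2664373835999, 'fy': 395.2664373835999, 'cx': 251.30286780841382, 'cy': 193.54185359727583, 'R': array([[-0.52317455,  0.85209546, -0.01489017],
       [ 0.55954051,  0.33026638, -0.76015692],
       [-0.64280854, -0.4060264 , -0.64956889]]), 't': array([ 0.30585953, -0.26011649,  1.23611222])}
top {'fx': 439.87661728562415, 'fy': 439.87661728562415, 'cx': 247.39679173890184, 'cy': 190.88234719691872, 'R': array([[ 0.00573241, -0.99978044,  0.02015486],
       [-0.99624645, -0.00745071, -0.08624097],
       [ 0.0863722 , -0.01958484, -0.99607042]]), 't': array([0.01279831, 0.5719592 , 0.91338344])}
{'time': 0.1, 'q': array([-1.17689236e+00,  2.64652337e-01,  1.60524375e+00, -2.60630501e-05,
        1.27368960e+00, -3.68765703e-02]), 'joint_vel': array([-6.38386754e-05, -1.08659322e-03, -2.89060237e-03, -2.12496504e-03,
        9.21349992e-04, -2.13290736e-03]), 'joint_torque': array([-6.59807756e-05, -5.16706860e+01, -3.68590164e+01, -1.03598973e-04,
        6.33560034e-03, -3.56032601e-06]), 'tool_pos': array([ 0.28167581, -0.6128545 ,  0.30270013]), 'tcp_rot': array([-3.06708571e+00, -6.71041972e-01,  5.94043201e-04]), 'wrist_force': array([-0.30462933, -0.06124403,  0.41253574]), 'torque': array([ 0.01568082, -0.00369315,  0.00172725]), 'grip_force': 0.0, 'width': 1.0003809673794877}
```

View pics/scene0.png

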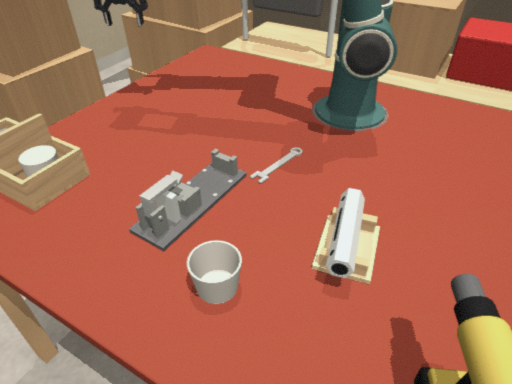

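View pics/top0.png

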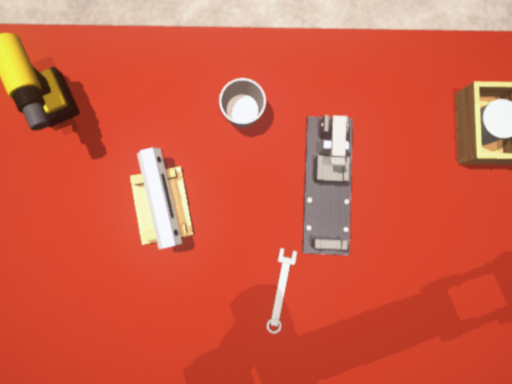

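The top view shows the bar running from (150,150) to (170,245), with its slot on the right, towards -y. The jig spans (305–352, 116–253) with its stop and arm at the far (+x) end. The cup is at (243,103) and the spanner at (281,290). I'll enlarge the bar and the jig.

```bash
python3 - <<'E'
import cv2,numpy as np
p=cv2.imread("pics/top0.png")
a=cv2.resize(p[140:260,120:200],None,fx=5,fy=5,interpolation=cv2.INTER_CUBIC)
b=cv2.resize(p[110:260,290:370],None,fx=4,fy=4,interpolation=cv2.INTER_CUBIC)
o=np.zeros((600,720,3),np.uint8); o[:600,:400]=a; o[:600,400:720]=b
cv2.imwrite("pics/crop1.png",o)
E
```

```text
(no output)
```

View pics/crop1.png

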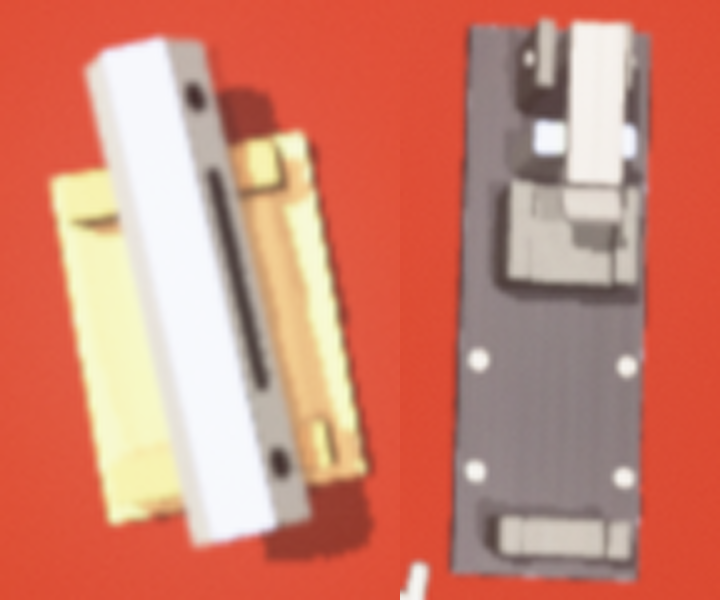

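The crop gives these points:
- **Bar top flat corners:** about (103,50), (163,40), (194,545) and (272,528). The slot is on the right flat.
- **Jig plate corners:** (470,25), (650,35), (637,580) and (452,572). The arm nose is at about (592,218) and the near seat at (500–630, 517–558).

```bash
cat > h.py <<'E'
import numpy as np, cv2
from workcell import read_state, viewer, bot
from scipy.spatial.transform import Rotation as Ro, Slerp
def back(name,u,v,z):
    c=viewer.camera_params(name); R,t=c["R"],c["t"]
    d=R.T@np.array([(u-c["cx"])/c["fx"],(v-c["cy"])/c["fy"],1]); o=-R.T@t
    return o+d*(z-o[2])/d[2]
def proj(name,X):
    c=viewer.camera_params(name); p=(c["R"]@np.atleast_2d(X).T).T+c["t"]
    return p[:,:2]/p[:,2:]*[c["fx"],c["fy"]]+[c["cx"],c["cy"]]
E
python3 - <<'E'
from h import *
np.set_printoptions(precision=4,suppress=True)
f=lambda x,y:(120+(x+.5)/5-.5,140+(y+.5)/5-.5)
g=lambda x,y:(290+(x-400+.5)/4-.5,110+(y+.5)/4-.5)
B=[back("top",*f(*p),.084) for p in [(103,50),(163,40),(272,528),(194,545)]]
J=[back("top",*g(*p),.012) for p in [(470,25),(650,35),(637,580),(452,572)]]
for n,P in(("bar",B),("jig",J)):
    P=np.array(P); d=(P[0]+P[1]-P[2]-P[3])/2; w=(P[0]+P[3]-P[1]-P[2])/2
    print(n,P.mean(0),"len",np.hypot(*d[:2]),"w",np.hypot(*w[:2]),"yaw",np.degrees(np.arctan2(d[1],d[0])))
    print(P[:,:2])
# seats' lip outer tops z=.06
S=[back("top",*g(*p),.06) for p in [(500,517),(630,519),(629,558),(500,556),(508,280),(637,284)]]; print(np.array(S)[:,:2])
print("tip",back("top",*g(592,220),.103),"armsides",back("top",*g(570,100),.1),back("top",*g(630,100),.1))
# depth fit: top flat + bar
d=np.load("pics/top0.npy");c=viewer.camera_params("top")
v,u=np.mgrid[:384,:512];Z=d
X=np.stack([(u-c["cx"])/c["fx"]*Z,(v-c["cy"])/c["fy"]*Z,Z],-1)
W=(X-c["t"])@c["R"]
m=(u>130)&(u<190)&(v>140)&(v<260)&(W[...,2]>.055)&(W[...,2]<.1)&(Z>0)
q=W[m]; t=q[abs(q[:,2]-.084)<.003]
print("depth bar n",len(q),"median z",np.median(t[:,2]),"top mean",t.mean(0)); e=np.linalg.svd(t[:,:2]-t[:,:2].mean(0))[2][0]; s=(t[:,:2]-t[:,:2].mean(0))@e
print("yaw",np.degrees(np.arctan2(e[1],e[0])),np.ptp(s))
r=read_state();print(Ro.from_rotvec(r["tcp_rot"]).as_matrix())
E
```

```text
bar [0.5526 0.199  0.084 ] len 0.20029623750922965 w 0.02770024669953991 yaw 12.740086317426544
[[0.6481 0.233 ]
 [0.6524 0.2091]
 [0.4583 0.1617]
 [0.4515 0.1921]]
jig [ 0.5883 -0.1581  0.012 ] len 0.29820332726967147 w 0.09949353256707738 yaw -2.1997772273229637
[[ 0.7395 -0.1141]
 [ 0.735  -0.2135]
 [ 0.4374 -0.2021]
 [ 0.4412 -0.1027]]
[[ 0.4716 -0.1204]
 [ 0.471  -0.1869]
 [ 0.4512 -0.1861]
 [ 0.4519 -0.1202]
 [ 0.5932 -0.1254]
 [ 0.5916 -0.1922]]
tip [ 0.6184 -0.1595  0.103 ] armsides [ 0.679  -0.1499  0.1   ] [ 0.6793 -0.1799  0.1   ]
depth bar n 2388 median z 0.08423670561220079 top mean [0.5535 0.1961 0.0841]
yaw -165.94363015374446 0.1999081780544218
[[ 0.9086  0.4176 -0.0008]
 [ 0.4176 -0.9086  0.0018]
 [ 0.     -0.002  -1.    ]]
```

```bash
cat >> h.py <<'E'
def frame(yaw,tilt):
    "tool x along yaw; tilt>0: tool points to the left (+y) of it"
    return (Ro.from_euler("z",yaw,degrees=True)*Ro.from_euler("x",tilt,degrees=True)).as_matrix()@np.diag([1,-1,-1])
def plan(stages,grip,p0=None,R0=None):
    "stages: (pos,R,rows)"
    s=read_state(); p=s["tool_pos"] if p0 is None else p0
    R=Ro.from_rotvec(s["tcp_rot"]) if R0 is None else Ro.from_matrix(R0)
    rows=[]
    for P,M,n in stages:
        sl=Slerp([0,1],Ro.concatenate([R,Ro.from_matrix(M)])); ps=p.copy()
        for i in range(1,n+1):
            tp=ps+(np.array(P)-ps)*i/n; tr=sl(i/n)
            a=np.round(R.inv().apply(tp-p)/.03,2); b=np.round((R.inv()*tr).as_rotvec()/np.radians(6),2)
            rows.append([*map(float,a),*map(float,b),grip]); p=p+R.apply(a*.03); R=R*Ro.from_rotvec(b*np.radians(6))
    for i in range(0,len(rows),5): print(str([[[(int(x) if x==int(x) else x) for x in r] for r in rows[i:i+5]]]).replace(" ",""))
    print("end",np.round(p,4), "max",np.abs(np.array(rows)[:,:6]).max())
BAR=np.array([.553,.198,.063]); BY=13.2
JO=np.array([.5535,-.157,0]); JY=-2.2
def tcp(P,M,back=.053): return np.array(P)-M[:,2]*back
E
python3 - <<'E'
from h import *
M=frame(BY,30); print(M)
plan([(tcp(BAR,M,.2),M,25),(tcp(BAR,M,.13),M,5)],1)
E
```

```text
[[ 0.9735789   0.19775765 -0.11417544]
 [ 0.22835087 -0.84314406  0.48678945]
 [ 0.         -0.5        -0.8660254 ]]
[[[0.75,-0.7,0.09,0.2,0.02,0.07,1],[0.75,-0.7,0.11,0.2,0.02,0.08,1],[0.74,-0.71,0.12,0.2,0.02,0.07,1],[0.74,-0.71,0.14,0.19,0.02,0.08,1],[0.73,-0.72,0.15,0.2,0.02,0.07,1]]]
[[[0.73,-0.71,0.17,0.2,0.02,0.08,1],[0.71,-0.72,0.19,0.2,0.02,0.07,1],[0.72,-0.72,0.21,0.2,0.02,0.08,1],[0.7,-0.72,0.22,0.2,0.02,0.07,1],[0.7,-0.72,0.24,0.2,0.02,0.08,1]]]
[[[0.7,-0.72,0.25,0.19,0.02,0.07,1],[0.69,-0.72,0.27,0.2,0.02,0.08,1],[0.68,-0.72,0.29,0.2,0.02,0.07,1],[0.67,-0.72,0.3,0.2,0.02,0.08,1],[0.67,-0.72,0.32,0.2,0.02,0.07,1]]]
[[[0.66,-0.72,0.33,0.2,0.02,0.08,1],[0.66,-0.72,0.36,0.2,0.02,0.07,1],[0.65,-0.71,0.36,0.19,0.02,0.08,1],[0.64,-0.71,0.39,0.2,0.02,0.07,1],[0.64,-0.71,0.4,0.2,0.02,0.07,1]]]
[[[0.63,-0.7,0.42,0.2,0.02,0.08,1],[0.63,-0.7,0.43,0.2,0.02,0.07,1],[0.62,-0.7,0.45,0.2,0.02,0.08,1],[0.61,-0.69,0.46,0.2,0.02,0.07,1],[0.6,-0.68,0.48,0.19,0.02,0.08,1]]]
[[[0,0,0.47,0,0,0,1],[0,0,0.46,0,0,0,1],[0,0,0.47,0,0,0,1],[0,0,0.47,0,0,0,1],[0.01,0,0.46,0,0,0,1]]]
end [0.568  0.1346 0.1756] max 0.75
```

>>> jog_arm --increments '[[[0.74,-0.71,0.12,0.2,0.02,0.07,1],[0.74,-0.71,0.12,0.2,0.02,0.08,1],[0.74,-0.71,0.12,0.2,0.02,0.07,1],[0.74,-0.71,0.12,0.2,0.02,0.08,1],[0.74,-0.71,0.12,0.2,0.02,0.07,1]]]'

```text
time: 0.52
tool_pos: [0.3403, -0.4689, 0.2899]
tcp_rot: [-2.977, -0.59, 0.02]
wrist_force: [1.3, 0.2, -1.1]
width: 1.001
grip_force: 0.0
```

>>> jog_arm --increments '[[[0.71,-0.72,0.2,0.2,0.02,0.08,1],[0.71,-0.72,0.2,0.2,0.02,0.07,1],[0.71,-0.72,0.2,0.2,0.02,0.08,1],[0.71,-0.72,0.2,0.2,0.02,0.07,1],[0.71,-0.72,0.2,0.2,0.02,0.08,1]]]'

```text
time: 0.93
tool_pos: [0.3988, -0.3263, 0.2774]
tcp_rot: [-2.885, -0.512, 0.037]
wrist_force: [0.3, -0.0, 0.3]
width: 1.001
grip_force: 0.0
```

>>> jog_arm --increments '[[[0.68,-0.72,0.28,0.2,0.02,0.07,1],[0.68,-0.72,0.28,0.2,0.02,0.08,1],[0.68,-0.72,0.28,0.2,0.02,0.07,1],[0.68,-0.72,0.28,0.2,0.02,0.08,1],[0.68,-0.72,0.28,0.2,0.02,0.07,1]]]'

```text
time: 1.35
tool_pos: [0.4575, -0.1842, 0.265]
tcp_rot: [-2.792, -0.439, 0.053]
wrist_force: [1.0, 0.1, 0.4]
width: 1.0
grip_force: 0.0
```

>>> jog_arm --increments '[[[0.65,-0.71,0.37,0.2,0.02,0.08,1],[0.65,-0.71,0.37,0.2,0.02,0.07,1],[0.65,-0.71,0.37,0.2,0.02,0.08,1],[0.65,-0.71,0.37,0.2,0.02,0.07,1],[0.65,-0.71,0.37,0.2,0.02,0.08,1]]]'

```text
time: 1.77
tool_pos: [0.5164, -0.042, 0.2514]
tcp_rot: [-2.697, -0.367, 0.069]
wrist_force: [1.2, -0.2, 0.3]
width: 1.0
grip_force: 0.0
```

>>> jog_arm --increments '[[[0.62,-0.7,0.45,0.2,0.02,0.08,1],[0.62,-0.7,0.45,0.2,0.02,0.07,1],[0.62,-0.7,0.45,0.2,0.02,0.08,1],[0.62,-0.7,0.45,0.2,0.02,0.07,1],[0.62,-0.7,0.45,0.2,0.02,0.08,1]]]'

```text
time: 2.18
tool_pos: [0.5754, 0.1014, 0.2381]
tcp_rot: [-2.601, -0.299, 0.083]
wrist_force: [0.0, -0.1, 1.0]
width: 1.001
grip_force: 0.0
```

```bash
python3 - <<'E'
from h import *
M=frame(BY,30); 
plan([(tcp(BAR,M,.13),M,5),(tcp(BAR,M,.053),M,5)],1)
s=read_state();print(s["q"])
E
```

```text
[[[0,0.01,0.48,-0.01,0,0,1],[0,0.01,0.47,0,0,-0.01,1],[0.01,0.02,0.48,-0.01,0.01,0,1],[0,0.01,0.47,0,0,-0.01,1],[0,0.01,0.48,-0.01,0,0,1]]]
[[[0,0,0.51,0,0,0,1],[0,0,0.51,0,0,0,1],[0,0,0.52,0,0,0,1],[0,0,0.51,0,0,0,1],[0,0,0.51,0,0,0,1]]]
end [0.559  0.1721 0.1089] max 0.52
[-0.09546171  0.22227765  1.8536619   0.51777908  1.29049644  1.04342248]
```

>>> jog_arm --increments '[[[0,0.01,0.48,0,0,0,1],[0,0.01,0.48,0,0,0,1],[0,0.01,0.48,0,0,0,1],[0,0.01,0.48,0,0,0,1],[0,0.01,0.48,0,0,0,1]]]'

```text
time: 2.6
tool_pos: [0.5671, 0.1342, 0.1747]
tcp_rot: [-2.601, -0.299, 0.082]
wrist_force: [0.1, -0.1, 0.0]
width: 0.999
grip_force: 0.0
```

```bash
python3 - <<'E'
from h import *
p,d=viewer.read_camera("scene"); s=read_state(); print(s["tool_pos"])
o=cv2.resize(p[130:290,270:430],None,fx=3.7,fy=3.7,interpolation=cv2.INTER_CUBIC)
cv2.imwrite("pics/pre.png",o)
E
```

```text
[0.56515504 0.13505345 0.17189563]
```

View pics/pre.png

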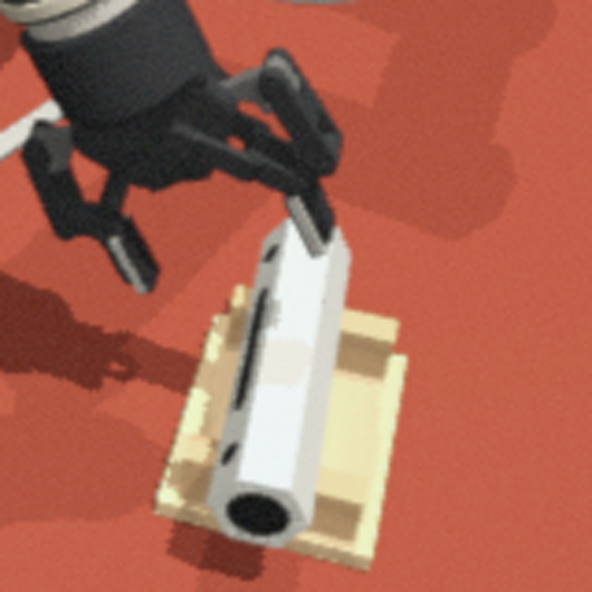

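The fingers straddle the bar at about (320,235) and (140,270), with the slot flat facing the palm. Replanning from the settled reading.

```bash
python3 - <<'E'
from h import *
M=frame(BY,30); 
plan([(tcp(BAR,M,.053),M,5)],1)
E
```

```text
[[[0.02,-0.01,0.49,-0.01,0.01,-0.01,1],[0.02,0,0.49,0,0.01,0,1],[0.02,-0.01,0.49,-0.01,0.01,-0.01,1],[0.01,0,0.49,0,0.01,0,1],[0.02,-0.01,0.48,-0.01,0.01,-0.01,1]]]
end [0.559  0.1721 0.109 ] max 0.49
```

>>> jog_arm --increments '[[[0.02,0,0.49,0,0.01,0,1],[0.02,0,0.49,0,0.01,0,1],[0.02,0,0.49,0,0.01,0,1],[0.02,0,0.49,0,0.01,0,1],[0.02,0,0.49,0,0.01,0,1]]]'

```text
time: 3.07
tool_pos: [0.5621, 0.1705, 0.1117]
tcp_rot: [-2.601, -0.297, 0.074]
wrist_force: [0.5, -0.6, 1.0]
width: 1.001
grip_force: 0.0
```

>>> jog_arm --increments '[[[0,0,0,0,0,0,0.3],[0,0,0,0,0,0,0.1],[0,0,0,0,0,0,-0.1],[0,0,0,0,0,0,-0.3],[0,0,0,0,0,0,-0.5]]]' --force 20

```text
time: 3.48
tool_pos: [0.563, 0.17, 0.1133]
tcp_rot: [-2.601, -0.298, 0.072]
wrist_force: [0.3, -0.3, 1.2]
width: 0.485
grip_force: 25.2
```

>>> jog_arm --increments '[[[0,0,0,0,0,0,-0.6],[0,0,0,0,0,0,-0.6],[0,0,0,0,0,0,-0.6],[0,0,0,0,0,0,-0.6],[0,0,0,0,0,0,-0.6]]]'

```text
time: 3.9
tool_pos: [0.563, 0.17, 0.1133]
tcp_rot: [-2.602, -0.298, 0.072]
wrist_force: [-0.8, -4.6, 6.4]
width: 0.486
grip_force: 25.9
```

>>> jog_arm --increments '[[[0,0,0,0,0,0,-0.6],[0,0.15,-0.26,0,0,0,-0.6],[0,0.3,-0.52,0,0,0,-0.6],[0,0.3,-0.52,0,0,0,-0.6],[0,0,0,0,0,0,-0.6]]]' --force 70

```text
time: 4.32
tool_pos: [0.572, 0.13, 0.1354]
tcp_rot: [-2.603, -0.296, 0.072]
wrist_force: [1.0, -0.5, -2.0]
width: 0.478
grip_force: 71.4
```

```bash
python3 - <<'E'
from h import *
p,d=viewer.read_camera("top"); s=read_state(); print(s["tool_pos"],s["tcp_rot"],s["wrist_force"],s["width"])
q,_=viewer.read_camera("scene")
a=cv2.resize(p[130:260,110:210],None,fx=4,fy=4,interpolation=cv2.INTER_CUBIC)
b=cv2.resize(q[150:280,300:400],None,fx=4,fy=4,interpolation=cv2.INTER_CUBIC)
cv2.imwrite("pics/lift.png",np.hstack([a,b]))
E
```

```text
[0.57140313 0.13096053 0.13483373] [-2.60238308 -0.29579347  0.07304567] [ 0.44203526 -0.01950547 -3.5245726 ] 0.48047492657797664
```

View pics/lift.png

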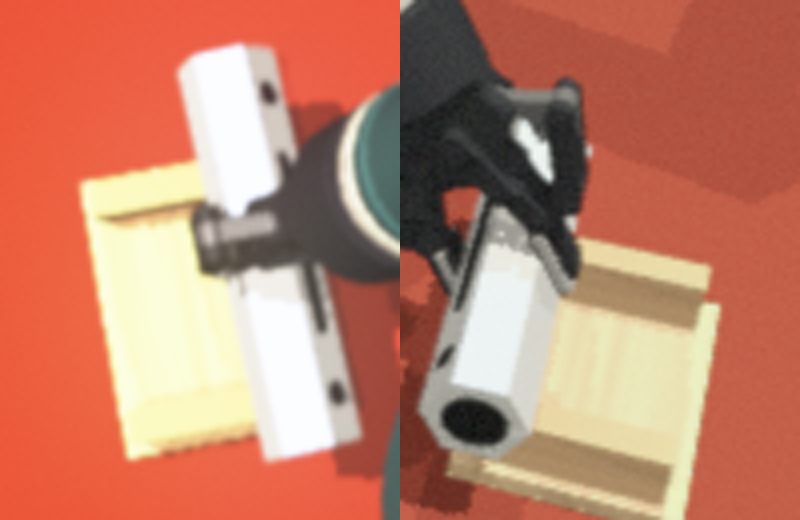

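The bar is held level above the rest, with its holes at crop pixels (268,93) and (337,392). I'll use those to fix the bar's place in the hand.

```bash
python3 - <<'E'
from h import *
from scipy.optimize import least_squares
np.set_printoptions(precision=4,suppress=True)
h0=[back("top",120+(x+.5)/5-.5,140+(y+.5)/5-.5,.0735) for x,y in[(195,97),(280,462)]]
m=(h0[0]+h0[1])/2; n=np.array([-np.sin(np.radians(BY)),np.cos(np.radians(BY)),0])
print("init holes",h0,"dist",np.linalg.norm(h0[0]-h0[1]),"yaw",np.degrees(np.arctan2(*(h0[0]-h0[1])[1::-1])),"bar",m+n*.0182-[0,0,.0105])
D=np.linalg.norm(h0[0]-h0[1])
uv=np.array([[110+(x+.5)/4-.5,130+(y+.5)/4-.5] for x,y in[(268,93),(337,392)]])
s=read_state();T=Ro.from_rotvec(s["tcp_rot"]).as_matrix();P=s["tool_pos"]
def bar(v):
    c=P+T@[v[0],0,v[1]]; ax=T@[np.cos(v[2]),0,np.sin(v[2])]; k=-T@[-np.sin(v[2]),0,np.cos(v[2])]
    return c,ax,k
def f(v):
    c,ax,k=bar(v); return (proj("top",[c+.021*k+ax*D/2,c+.021*k-ax*D/2])-uv).ravel()
r=least_squares(f,[0,.054,0]);print(r.x,r.fun)
print("expected in tool from BAR at grasp:",T.T@(BAR-np.array([.563,.170,.1133])))
c,ax,k=bar(r.x);print("bar now",c,ax); print("tool R",T)
E
```

```text
init holes [array([0.6311, 0.1978, 0.0735]), array([0.4841, 0.1605, 0.0735])] dist 0.15163202970708137 yaw 14.213537070081559 bar [0.5534 0.1969 0.063 ]
[-0.0059  0.0349  0.0604] [-0.7207 -0.8237  0.368   0.8633]
expected in tool from BAR at grasp: [-0.0036 -0.0003  0.0583]
bar now [0.561  0.1474 0.104 ] [ 0.9662  0.253  -0.0492]
tool R [[ 0.9746  0.1952 -0.1097]
 [ 0.2239 -0.8429  0.4892]
 [ 0.0031 -0.5014 -0.8652]]
```

```bash
cat >> h.py <<'E'
def cloud(name):
    p,Z=viewer.read_camera(name); c=viewer.camera_params(name); v,u=np.mgrid[:384,:512]
    X=np.stack([(u-c["cx"])/c["fx"]*Z,(v-c["cy"])/c["fy"]*Z,Z],-1)
    W=(X-c["t"])@c["R"]; W[Z<=0]=np.nan; return p,W,u,v
E
python3 - <<'E'
from h import *
np.set_printoptions(precision=4,suppress=True)
p,W,u,v=cloud("top"); s=read_state();T=Ro.from_rotvec(s["tcp_rot"]).as_matrix();P=s["tool_pos"]
for nm,a,b in(("far",143,180),("near",198,242)):
    m=(v>=a)&(v<=b)&(u>150)&(u<205)&(W[...,2]>.09)&(W[...,2]<.14)&(p.min(-1)>225); q=W[m]; print(nm,len(q),np.median(q,0),q[:,0].min(),q[:,0].max(), "in tool",(np.median(q,0)-P)@T)
m=(u>150)&(u<205)&(v>135)&(v<182)&(W[...,2]>.09)&(W[...,2]<.125)|(u>165)&(u<205)&(v>200)&(v<250)&(W[...,2]>.09)&(W[...,2]<.125); q=(W[m]-P)@T
print("tool x extents",np.percentile(q[:,0],[.5,99.5]),len(q))
for x0 in np.arange(-.1,.1,.02):
    k=q[abs(q[:,0]-x0)<.01]
    if len(k)>20: print(round(x0,2),len(k),"slot-flat z(tool)",np.percentile(k[:,2],[3,10,25]),"y",np.percentile(k[:,1],[2,98]))
E
```

```text
far 596 [0.6206 0.1774 0.1045] 0.5848799083958838 0.6585292408571649 in tool [ 0.0594 -0.0136  0.0419]
near 703 [0.5055 0.149  0.1049] 0.46477938607023467 0.5481976235613799 in tool [-0.0592 -0.0123  0.0404]
tool x extents [-0.102   0.0968] 1708
-0.1 146 slot-flat z(tool) [0.0317 0.0332 0.0358] y [-0.0209  0.0155]
-0.08 225 slot-flat z(tool) [0.0312 0.0329 0.0352] y [-0.0208  0.0157]
-0.06 220 slot-flat z(tool) [0.0323 0.0332 0.0356] y [-0.021   0.0145]
-0.04 218 slot-flat z(tool) [0.0327 0.034  0.0359] y [-0.021   0.0144]
-0.02 120 slot-flat z(tool) [0.0338 0.0348 0.0372] y [-0.0214  0.0132]
0.02 63 slot-flat z(tool) [0.0343 0.0352 0.0364] y [-0.022   0.0024]
0.04 213 slot-flat z(tool) [0.0332 0.0349 0.0367] y [-0.0222  0.0123]
0.06 208 slot-flat z(tool) [0.0337 0.0353 0.0377] y [-0.0224  0.013 ]
0.08 214 slot-flat z(tool) [0.0344 0.0354 0.0371] y [-0.0225  0.0126]
```

```bash
cat >> h.py <<'E'
OFF=np.array([-.003,0,.058])
E=lambda a,x: Ro.from_euler(a,x,degrees=True)
BT=(Ro.from_rotvec([-2.60238308,-0.29579347,0.07304567]).inv()*E("z",13.9)*E("x",60))   # bar frame in tool
JR=E("z",JY)
def jig(x,y,z): return JO+JR.apply([x,y,z])
def barnow():
    s=read_state(); T=Ro.from_rotvec(s["tcp_rot"]); return s["tool_pos"]+T.apply(OFF), T*BT
def planbar(stages,grip):
    "stages: (bar centre, bar Rotation, rows)"
    c,B=barnow(); st=[]
    for C,BB,n in stages:
        sl=Slerp([0,1],Ro.concatenate([B,BB]))
        for i in range(1,n+1):
            T=sl(i/n)*BT.inv(); st.append((c+(np.array(C)-c)*i/n-T.apply(OFF),T.as_matrix(),1))
        c,B=np.array(C),BB
    plan(st,grip)
E
python3 - <<'E'
from h import *
c,B=barnow(); print(c,B.as_euler("zyx",degrees=True))
planbar([(c+[0,0,.085],B,5),(jig(-46,0,.13*1000)/1 if 0 else jig(-.046,0,.13),JR,20)],-.6)
E
```

```text
[0.5606824  0.1598859  0.08364493] [ 6.95725955 12.15287327 59.31912227]
[[[0,-0.28,-0.49,0,0,0,-0.6],[0,-0.29,-0.49,0,0,0,-0.6],[0,-0.28,-0.49,0,0,0,-0.6],[0,-0.29,-0.49,0,0,0,-0.6],[0.01,-0.28,-0.49,0,0,0,-0.6]]]
[[[-0.21,0.36,-0.19,-0.5,0.01,0.13,-0.6],[-0.2,0.37,-0.16,-0.5,0.01,0.14,-0.6],[-0.19,0.38,-0.15,-0.5,0,0.13,-0.6],[-0.18,0.39,-0.11,-0.49,0.01,0.14,-0.6],[-0.18,0.4,-0.09,-0.5,0.01,0.13,-0.6]]]
[[[-0.17,0.4,-0.06,-0.5,0.01,0.14,-0.6],[-0.17,0.41,-0.04,-0.5,0,0.13,-0.6],[-0.15,0.42,-0.01,-0.5,0.01,0.14,-0.6],[-0.15,0.41,0.02,-0.5,0.01,0.13,-0.6],[-0.14,0.42,0.04,-0.5,0.01,0.14,-0.6]]]
[[[-0.14,0.42,0.07,-0.5,0.01,0.13,-0.6],[-0.12,0.41,0.1,-0.49,0,0.14,-0.6],[-0.12,0.41,0.12,-0.5,0.01,0.13,-0.6],[-0.12,0.4,0.15,-0.5,0.01,0.14,-0.6],[-0.1,0.4,0.17,-0.5,0.01,0.13,-0.6]]]
[[[-0.1,0.39,0.21,-0.5,0,0.14,-0.6],[-0.1,0.38,0.22,-0.5,0.01,0.13,-0.6],[-0.08,0.37,0.25,-0.5,0.01,0.14,-0.6],[-0.08,0.35,0.28,-0.5,0.01,0.13,-0.6],[-0.08,0.34,0.3,-0.49,0.01,0.14,-0.6]]]
end [ 0.5108 -0.1263  0.1802] max 0.5
```

>>> jog_arm --increments '[[[0,-0.28,-0.49,0,0,0,-0.6],[0,-0.29,-0.49,0,0,0,-0.6],[0,-0.28,-0.49,0,0,0,-0.6],[0,-0.29,-0.49,0,0,0,-0.6],[0,-0.28,-0.49,0,0,0,-0.6]]]'

```text
time: 4.88
tool_pos: [0.5692, 0.133, 0.219]
tcp_rot: [-2.601, -0.298, 0.079]
wrist_force: [0.4, 0.1, -2.5]
width: 0.48
grip_force: 71.2
```

>>> jog_arm --increments '[[[-0.2,0.37,-0.18,-0.5,0.01,0.13,-0.6],[-0.2,0.37,-0.16,-0.5,0.01,0.14,-0.6],[-0.19,0.38,-0.14,-0.5,0,0.13,-0.6],[-0.18,0.39,-0.11,-0.5,0.01,0.14,-0.6],[-0.18,0.4,-0.09,-0.5,0.01,0.13,-0.6]]]'

```text
time: 5.3
tool_pos: [0.5533, 0.0671, 0.2139]
tcp_rot: [-2.873, -0.228, 0.062]
wrist_force: [0.6, 0.2, -4.0]
width: 0.48
grip_force: 71.4
```

>>> jog_arm --increments '[[[-0.17,0.4,-0.06,-0.5,0.01,0.14,-0.6],[-0.17,0.41,-0.04,-0.5,0,0.13,-0.6],[-0.15,0.41,-0.01,-0.5,0.01,0.14,-0.6],[-0.15,0.41,0.02,-0.5,0.01,0.13,-0.6],[-0.14,0.42,0.04,-0.5,0.01,0.14,-0.6]]]'

```text
time: 5.72
tool_pos: [0.5379, 0.0035, 0.2061]
tcp_rot: [3.135, 0.141, -0.042]
wrist_force: [0.3, -0.5, -4.1]
width: 0.477
grip_force: 71.4
```

>>> jog_arm --increments '[[[-0.14,0.42,0.07,-0.5,0.01,0.13,-0.6],[-0.12,0.41,0.1,-0.5,0,0.14,-0.6],[-0.12,0.41,0.12,-0.5,0.01,0.13,-0.6],[-0.12,0.4,0.15,-0.5,0.01,0.14,-0.6],[-0.1,0.4,0.17,-0.5,0.01,0.13,-0.6]]]'

```text
time: 6.13
tool_pos: [0.5236, -0.0604, 0.1947]
tcp_rot: [2.877, 0.032, -0.016]
wrist_force: [0.1, -0.1, -3.3]
width: 0.482
grip_force: 71.4
```

```bash
python3 - <<'E'
from h import *
s=read_state(); print(s["q"],s["tool_pos"])
planbar([(jig(-.046,0,.13),JR,5)],-.6)
E
```

```text
[-0.02532688  0.09004018  2.039915   -0.30970863  1.03439     1.68524801] [ 0.52361072 -0.06044868  0.19469327]
[[[-0.1,0.4,0.2,-0.49,0.01,0.14,-0.6],[-0.08,0.38,0.22,-0.5,0.01,0.13,-0.6],[-0.09,0.38,0.25,-0.49,0,0.14,-0.6],[-0.07,0.36,0.27,-0.49,0.01,0.13,-0.6],[-0.07,0.35,0.3,-0.5,0.01,0.14,-0.6]]]
end [ 0.5109 -0.1264  0.1802] max 0.5
```

>>> jog_arm --increments '[[[-0.1,0.39,0.2,-0.5,0.01,0.14,-0.6],[-0.08,0.38,0.22,-0.5,0.01,0.13,-0.6],[-0.08,0.37,0.25,-0.5,0,0.14,-0.6],[-0.08,0.36,0.27,-0.5,0.01,0.13,-0.6],[-0.08,0.35,0.3,-0.5,0.01,0.14,-0.6]]]'

```text
time: 6.55
tool_pos: [0.5109, -0.1257, 0.18]
tcp_rot: [2.614, -0.063, 0.009]
wrist_force: [0.4, -0.4, -3.1]
width: 0.478
grip_force: 71.5
```

>>> jog_arm --increments '[[[0,0,0,0,0,0,-0.6],[0,0,0,0,0,0,-0.6],[0,0,0,0,0,0,-0.6],[0,0,0,0,0,0,-0.6],[0,0,0,0,0,0,-0.6]]]'

```text
time: 6.97
tool_pos: [0.5126, -0.1259, 0.1819]
tcp_rot: [2.616, -0.063, 0.013]
wrist_force: [0.2, -0.5, -2.3]
width: 0.479
grip_force: 71.5
```

```bash
python3 - <<'E'
from h import *
np.set_printoptions(precision=4,suppress=True)
p,W,u,v=cloud("top"); q,_=viewer.read_camera("scene"); c,B=barnow(); print(c,B.as_euler("ZYX",degrees=True),"jig",JR.inv().apply(c-JO))
a=cv2.resize(p[100:270,280:380],None,fx=3.5,fy=3.5,interpolation=cv2.INTER_CUBIC)
b=cv2.resize(q[115:285,120:245],None,fx=3.5,fy=3.5,interpolation=cv2.INTER_CUBIC)
cv2.imwrite("pics/over.png",np.hstack([a,b])); np.save("pics/over.npy",W)
planbar([(jig(-.046,0,.076),JR,5)],-.6)
E
```

```text
[ 0.5093 -0.155   0.1316] [-2.186  -0.2125 -0.1027] jig [-0.0442  0.0003  0.1316]
[[[-0.02,-0.18,0.32,0,-0.01,0,-0.6],[-0.02,-0.19,0.32,0.01,0,-0.01,-0.6],[-0.01,-0.18,0.33,0,-0.01,0,-0.6],[-0.02,-0.18,0.32,0,-0.01,0,-0.6],[-0.02,-0.18,0.32,0.01,0,-0.01,-0.6]]]
end [ 0.5109 -0.1265  0.1263] max 0.33
```

View pics/over.png

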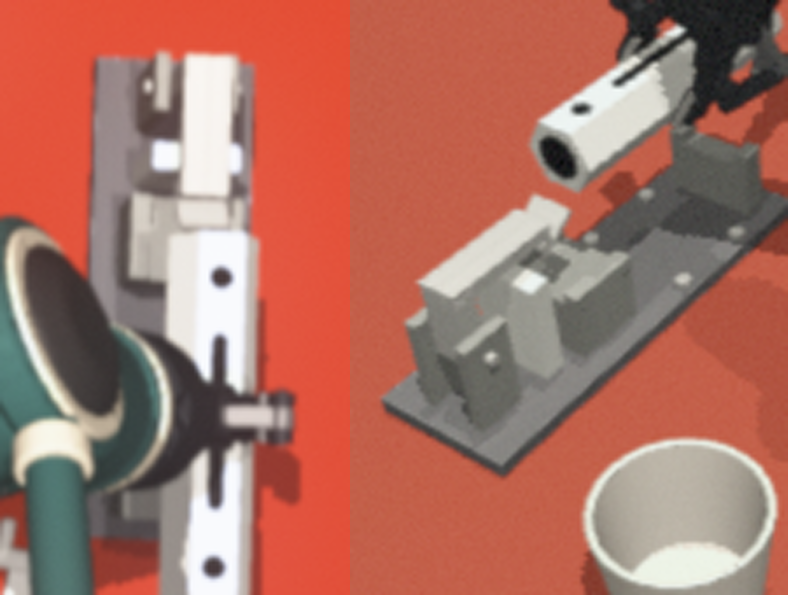

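The bar is above the jig with the slotted flat up. The holes are at crop (221,276) and (213,567), and the arm's lip end is at about (203,222). I'll check the bar against the jig with these.

```bash
python3 - <<'E'
from h import *
np.set_printoptions(precision=4,suppress=True)
h=[back("top",280+(x+.5)/3.5-.5,100+(y+.5)/3.5-.5,.1526) for x,y in[(221,276),(213,567)]]
print("holes in jig",[JR.inv().apply(x-JO) for x in h])
W=np.load("pics/over.npy"); J=(W-JO)@JR.as_matrix()
q=J[(abs(J[...,2]-.1526)<.006)&(abs(J[...,1])<.03)&(J[...,0]<.1)&(J[...,0]>-.2)]
for x0 in(-.13,-.1,0,.02,.04):
    k=q[abs(q[:,0]-x0)<.012]
    if len(k): print(x0,len(k),"y",np.percentile(k[:,1],[2,50,98]),"z",np.median(k[:,2]))
print("end",np.percentile(q[:,0],99.7))
# lips of the far seat visible/arm
k=J[(abs(J[...,2]-.06)<.003)&(J[...,0]>.03)&(J[...,0]<.1)&(abs(J[...,1])<.05)];print("far lips y",np.percentile(k[:,1],[2,98]),"x",np.percentile(k[:,0],[2,98]))
k=J[(J[...,2]>.1)&(J[...,0]>.08)&(J[...,0]<.18)&(abs(J[...,1])<.05)];print("arm y",np.percentile(k[:,1],[3,50,97]))
E
```

```text
holes in jig [array([0.0316, 0.0007, 0.1526]), array([-0.121 ,  0.001 ,  0.1526])]
-0.13 229 y [-0.0142  0.002   0.0161] z 0.15231062831236902
-0.1 221 y [-0.0143  0.0019  0.0161] z 0.1523690692890171
0 218 y [-0.0147  0.0016  0.0157] z 0.15273018819869616
0.02 214 y [-0.0141  0.0016  0.0157] z 0.1526015277701639
0.04 213 y [-0.0134  0.0021  0.0161] z 0.15260190604651178
end 0.05512452871767563
far lips y [-0.0326  0.0331] x [0.0422 0.0903]
arm y [-0.012   0.0004  0.0129]
```

>>> jog_arm --increments '[[[-0.01,-0.18,0.32,0,0,0,-0.6],[-0.01,-0.18,0.32,0,0,0,-0.6],[-0.01,-0.18,0.32,0,0,0,-0.6],[-0.01,-0.18,0.32,0,0,0,-0.6],[-0.01,-0.18,0.32,0,0,0,-0.6]]]'

```text
time: 7.48
tool_pos: [0.5109, -0.127, 0.1244]
tcp_rot: [2.615, -0.063, 0.009]
wrist_force: [0.1, -0.2, -3.1]
width: 0.481
grip_force: 71.6
```

>>> jog_arm --increments '[[[0,0,0,0,0,0,-0.6],[0,0,0,0,0,0,-0.6],[0,0,0,0,0,0,-0.6],[0,0,0,0,0,0,-0.6],[0,0,0,0,0,0,-0.6]]]'

```text
time: 7.9
tool_pos: [0.5118, -0.127, 0.1266]
tcp_rot: [2.615, -0.064, 0.012]
wrist_force: [-0.2, -0.5, -3.2]
width: 0.486
grip_force: 71.6
```

```bash
python3 - <<'E'
from h import *
np.set_printoptions(precision=4,suppress=True)
c,B=barnow(); print(B.as_euler("ZYX",degrees=True),"jig",JR.inv().apply(c-JO),read_state()["wrist_force"])
planbar([(jig(-.046,0,.073),JR,5)],-.6)
E
```

```text
[-2.1973 -0.19   -0.1323] jig [-0.0449 -0.0007  0.0764] [-0.2166 -0.4714 -3.193 ]
[[[-0.01,-0.01,0.02,0,-0.01,0,-0.6],[0,-0.02,0.01,0.01,0,-0.01,-0.6],[-0.01,-0.01,0.02,0,-0.01,0,-0.6],[-0.01,-0.02,0.02,0.01,0,0,-0.6],[0,-0.01,0.02,0,-0.01,-0.01,-0.6]]]
end [ 0.511  -0.1265  0.1232] max 0.02
```

>>> jog_arm --increments '[[[0,-0.01,0.02,0,0,0,-0.6],[0,-0.01,0.02,0,0,0,-0.6],[0,-0.01,0.02,0,0,0,-0.6],[0,-0.01,0.02,0,0,0,-0.6],[0,-0.01,0.02,0,0,0,-0.6]]]'

```text
time: 8.32
tool_pos: [0.5118, -0.1273, 0.1233]
tcp_rot: [2.615, -0.063, 0.011]
wrist_force: [-1.5, 1.2, 2.9]
width: 0.48
grip_force: 72.4
```

>>> jog_arm --increments '[[[0,-0.01,0.02,0,0,0,-0.6],[0,0,0,0,0,0,-0.6],[0,0,0,0,0,0,-0.6],[0,0,0,0,0,0,-0.6],[0,0,0,0,0,0,-0.6]]]'

```text
time: 8.73
tool_pos: [0.5119, -0.1273, 0.1232]
tcp_rot: [2.614, -0.064, 0.011]
wrist_force: [-2.8, 3.5, 6.1]
width: 0.483
grip_force: 72.6
```

Contact with the seats at about 9 N. Next is the direction of the slide.

```bash
python3 - <<'E'
from h import *
np.set_printoptions(precision=4,suppress=True)
c,B=barnow(); s=read_state(); T=Ro.from_rotvec(s["tcp_rot"])
print(B.as_euler("ZYX",degrees=True),"jig",JR.inv().apply(c-JO)); print("jig x,y,z in tool",T.inv().apply(JR.as_matrix().T))
E
```

```text
[-2.2036 -0.1652 -0.1889] jig [-0.0448 -0.001   0.073 ]
jig x,y,z in tool [[ 0.9998 -0.0144  0.0151]
 [-0.0048 -0.8647 -0.5023]
 [ 0.0203  0.5021 -0.8646]]
```

>>> jog_arm --increments '[[[0.15,0,0,0,0,0,-0.6],[0.15,0,0,0,0,0,-0.6],[0.15,0,0,0,0,0,-0.6],[0.15,-0.01,0.01,0,0,0,-0.6],[0.15,0,0,0,0,0,-0.6]]]'

```text
time: 9.15
tool_pos: [0.5328, -0.129, 0.1231]
tcp_rot: [2.612, -0.065, 0.006]
wrist_force: [-6.1, -0.1, 7.7]
width: 0.481
grip_force: 72.9
```

>>> jog_arm --increments '[[[0.15,0,0,0,0,0,-0.6],[0.15,-0.01,0.01,0,0,0,-0.6],[0.15,0,0,0,0,0,-0.6],[0.15,0,0,0,0,0,-0.6],[0,0,0,0,0,0,-0.6]]]'

```text
time: 9.57
tool_pos: [0.5501, -0.1301, 0.1231]
tcp_rot: [2.611, -0.066, 0.003]
wrist_force: [-8.7, -0.5, 10.2]
width: 0.475
grip_force: 73.1
```

```bash
python3 - <<'E'
from h import *
np.set_printoptions(precision=4,suppress=True)
c,B=barnow(); print(B.as_euler("ZYX",degrees=True),"jig",JR.inv().apply(c-JO),read_state()["wrist_force"])
p,W,u,v=cloud("scene"); J=(W-JO)@JR.as_matrix()
cv2.imwrite("pics/slide.png",cv2.resize(p[115:265,110:260],None,fx=4,fy=4,interpolation=cv2.INTER_CUBIC))
E
```

```text
[-2.3943  0.1447 -0.362 ] jig [-0.0069 -0.0025  0.073 ] [-8.6854 -0.4572 10.1689]
```

View pics/slide.png

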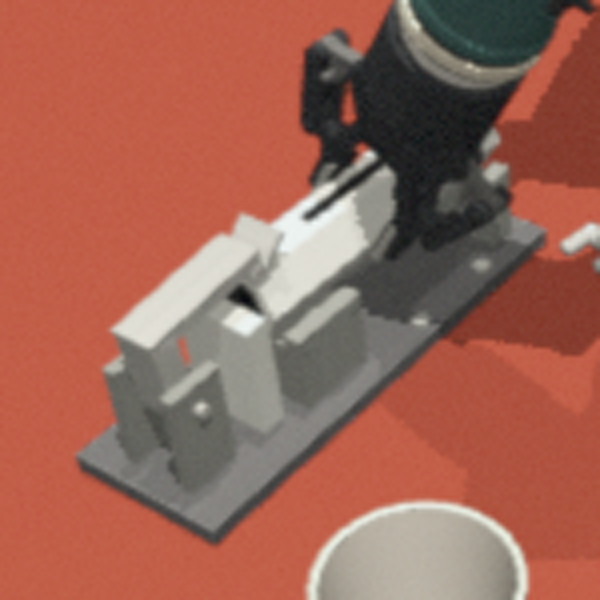

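The bar's leading end is under the lifted arm (nose at about (255,235)), about 9 mm short of the stop. I'll push on while watching the force.

>>> jog_arm --increments '[[[0.1,0,0,0,0,0,-0.6],[0.1,0,0,0,0,0,-0.6],[0.05,0,0,0,0,0,-0.6],[0,0,0,0,0,0,-0.6],[0,0,0,0,0,0,-0.6]]]'

```text
time: 10.03
tool_pos: [0.5572, -0.1304, 0.1231]
tcp_rot: [2.612, -0.066, 0.003]
wrist_force: [-10.1, -1.1, 8.8]
width: 0.477
grip_force: 72.9
```

>>> jog_arm --increments '[[[0.05,0,0,0,0,0,-0.6],[0,0,0,0,0,0,-0.6],[0,0,0,0,0,0,-0.6],[0,0,0,0,0,0,-0.6],[0,0,0,0,0,0,-0.6]]]'

```text
time: 10.45
tool_pos: [0.5585, -0.1304, 0.1231]
tcp_rot: [2.612, -0.066, 0.002]
wrist_force: [-9.6, -0.3, 9.8]
width: 0.475
grip_force: 72.9
```

Still sliding, with no stop contact yet.

>>> jog_arm --increments '[[[0.05,0,0,0,0,0,-0.6],[0,0,0,0,0,0,-0.6],[0.05,0,0,0,0,0,-0.6],[0,0,0,0,0,0,-0.6],[0,0,0,0,0,0,-0.6]]]'

```text
time: 10.87
tool_pos: [0.5598, -0.1305, 0.1231]
tcp_rot: [2.611, -0.067, -0.003]
wrist_force: [-16.2, 2.5, 14.5]
width: 0.476
grip_force: 73.7
```

>>> jog_arm --increments '[[[0.05,0,0,0,0,0,-0.6],[0,0,0,0,0,0,-0.6],[0,0,0,0,0,0,-0.6],[0,0,0,0,0,0,-0.6],[0,0,0,0,0,0,-0.6]]]'

```text
time: 11.28
tool_pos: [0.56, -0.1305, 0.1231]
tcp_rot: [2.611, -0.069, -0.006]
wrist_force: [-21.0, 3.8, 17.3]
width: 0.483
grip_force: 74.2
```

The bar is against the stop: push force 21 N and position steady. Now I ease the grip and open.

>>> jog_arm --increments '[[[0,0,0,0,0,0,-0.5],[0,0,0,0,0,0,-0.3],[0,0,0,0,0,0,0.1],[0,0,0,0,0,0,0.3],[0,0,0,0,0,0,0.5]]]' --force 20

```text
time: 11.7
tool_pos: [0.5665, -0.1294, 0.123]
tcp_rot: [2.615, -0.063, 0.014]
wrist_force: [0.2, 0.7, 0.8]
width: 0.747
grip_force: 0.0
```

>>> jog_arm --increments '[[[0,0,0,0,0,0,0.8],[0,0,0,0,0,0,0.8],[0,0,0,0,0,0,0.8],[0,0,0,0,0,0,0.8],[0,0,0,0,0,0,0.8]]]'

```text
time: 12.12
tool_pos: [0.5658, -0.1293, 0.1225]
tcp_rot: [2.615, -0.063, 0.011]
wrist_force: [0.1, -0.4, 0.4]
width: 0.893
grip_force: 0.0
```

>>> jog_arm --increments '[[[-0.05,0,-0.1,0,0,0,0.8],[-0.05,0,-0.3,0,0,0,0.8],[0,0,-0.5,0,0,0,0.8],[0,0,-0.5,0,0,0,0.8],[0,0,-0.5,0,0,0,0.8]]]'

```text
time: 12.53
tool_pos: [0.5627, -0.1001, 0.1729]
tcp_rot: [2.615, -0.063, 0.011]
wrist_force: [-0.7, -0.4, 0.0]
width: 0.9
grip_force: 0.0
```

>>> jog_arm --increments '[[[0,0,-0.8,0,0,0,0.8],[0,0,-0.8,0,0,0,0.8],[0,0,-0.8,0,0,0,0.8],[0,0,-0.8,0,0,0,0.8],[0,0,-0.8,0,0,0,0.8]]]'

```text
time: 12.95
tool_pos: [0.5631, -0.0394, 0.2774]
tcp_rot: [2.616, -0.063, 0.012]
wrist_force: [1.0, -0.5, -0.3]
width: 0.897
grip_force: 0.0
```

>>> jog_arm --increments '[[[0,-0.5,-0.8,0,0,0,0.8],[0,-0.5,-0.8,0,0,0,0.8],[0,-0.5,-0.8,0,0,0,0.8],[0,-0.5,-0.8,0,0,0,0.8],[0,0,0,0,0,0,0.8]]]'

```text
time: 13.37
tool_pos: [0.5679, 0.0638, 0.3325]
tcp_rot: [2.619, -0.06, 0.02]
wrist_force: [1.0, 0.6, 0.7]
width: 0.901
grip_force: 0.0
```

```bash
python3 - <<'E'
from h import *
np.set_printoptions(precision=4,suppress=True)
p,W,u,v=cloud("top"); q,_=viewer.read_camera("scene")
J=(W-JO)@JR.as_matrix()
k=J[(abs(J[...,2]-.094)<.005)&(abs(J[...,1])<.03)&(J[...,0]<.06)&(J[...,0]>-.2)]
print(len(k),np.median(k,0),"x",np.percentile(k[:,0],[.5,99.5]),"y",np.percentile(k[:,1],[2,98]))
for x0 in(-.08,-.04,0,.04):
    m=k[abs(k[:,0]-x0)<.012]; 
    if len(m): print(x0,np.median(m[:,1:],0))
a=cv2.resize(p[90:270,280:380],None,fx=3.3,fy=3.3,interpolation=cv2.INTER_CUBIC)
b=cv2.resize(q[115:295,120:260],None,fx=3.3,fy=3.3,interpolation=cv2.INTER_CUBIC)
cv2.imwrite("pics/final.png",np.hstack([a,b]))
E
```

```text
1209 [-0.0201 -0.001   0.0941] x [-0.0968  0.0596] y [-0.0162  0.0132]
-0.08 [-0.0002  0.0943]
-0.04 [-0.0014  0.0939]
0 [-0.0018  0.0944]
0.04 [-0.0014  0.0941]
```

View pics/final.png

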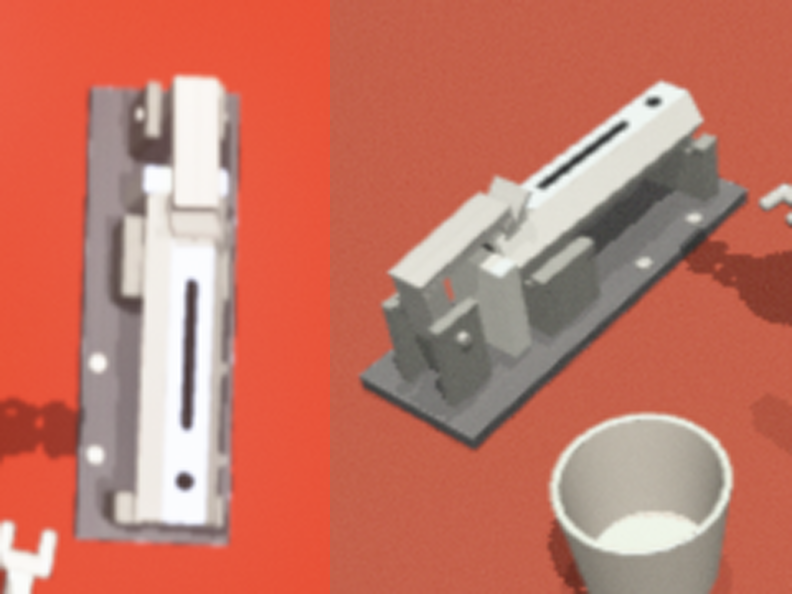

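The bar lies level in both seats (top at 94 mm) with the slotted flat up. Its end meets the stop at about (155,194), the arm rests on it, and the cup and spanner are where they were. Handing in.

```bash
python3 -c "
from workcell import bot
print(bot.finish_job())"
```

```text
the job is handed in; nothing more can be done
None
```

The bar is in the jig's two seats, slotted flat up, end against the stop and held down by the sprung arm; the gripper is clear, the cup and spanner were not touched, and I handed the job in at about 13.5 s (no verdict was returned).

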